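Clamp a circuit board with a tommy bar

ROBOT

A 7-joint arm with a two-finger parallel gripper is mounted at the origin on the work surface. World frame = base frame: x ahead of the robot, y to its left, z up, the work surface at z = 0. Lengths are in m, angles in degrees, forces in N, time in s.
With the tool pointing down it reaches from about 0.425 to 0.875 m from the base axis. Payload 4.7 kg.
Tool frame: the origin (TCP) lies at the very end of the fingers, on their centre line; the grasp point (between the pads) lies 19 mm behind it; z points along the fingers, y is the line along which they close (so a half turn about z gives the same grasp; the last joint's range is limited). The gripper opens to 87 mm and grips with 3 to 60 N. Pads are 19 mm wide; open, the fingers measure 117 mm over their backs; the gripper's body (75 mm by 190 mm) begins 51 mm behind the grasp point.
Start: joints at [67.959, 18.392, -4.016, 83.108, 1.295, 78.541, -3.26], TCP at [0.252, -0.599, 0.2] pointing down, gripper open.
Joint ranges: [-163.93, 163.93], [-17.29, 119.83], [-79.2, 71.16], [3.27, 140.29], [-89.18, 269.18], [5.43, 117.66], [-154.24, 154.24]. Speed limits (degrees/s): [147.25, 147.25, 180, 180, 180, 180, 180].

INTERFACE

Orientations are given as [roll, pitch, yaw] about the fixed x, y, z axes, in that order (R = Rz(yaw) Ry(pitch) Rx(roll)).
In Python, from cell import get_obs, read_camera, sign_off, silhouettes gives the robot as it stands.
- The arm moves only by the tool play_rows, never from a script. Its argument "steps" is a list that holds one entry, the list of rows, each a list of 7 numbers: the shift along the tool's x, y, z in m, then the turn, a rotation vector about the tool's x, y, z in rad, then the finger opening in m, from 0 to 0.087. A call has 1 to 12 rows; each row shifts and turns the commanded pose from where the row before left it, along the tool's axes as they then stand; what a row does not reach is not made up. A row lasts 1/10 s, in which the tool goes at most 50 mm and 8.59 degrees, less where a joint would pass 70% of its speed; a pose out of reach is approached as far as the arm can. A call is refused whole if a number of a shift passes 0.05 or a number of a turn 0.15, either way. A call with a gripper value outside its range is refused whole. The fingers move at their own pace and stop on an object; "force" is the grip in N (left out, the last holds). Time passes only in rows, so rows that do not move let the fingers close. It gives the time, the measured TCP pose, the force, the opening and the grip force at its end, in the units of the state.
- get_obs(): the state, without advancing time (a new reading comes with each control period).
- read_camera(name): name is "scene" or "side" or "wrist"; returns a dict with "frame" (384x512x3 uint8, red, green, blue), "intrinsics" (3x3 intrinsics, pixels), "k1" (the pictures are not rectified: a ray, as slopes to the right and down, at radius r is drawn at 1 + k1 r^2 times it, then the intrinsics apply), "view" (4x4, takes a point from world to camera coordinates). Camera axes: x right, y up, looking along -z (the intrinsics and any distortion apply to the point x, -y, -z); pixel columns grow to the right and rows downward; lengths in m; the calibration is good to about 2 mm. A picture is of the moment at which its call begins. There is no depth.
- sign_off(): hands the job in; it is judged then, once.
Trained networks look in the newest picture that a camera, given by its name, has taken for a name from the list of things; names that differ only in an ending like _2 or _b are one class to them, and where a whole thing is asked for, a point or a joint stands for the part that bears it (a point fixed in the world has none). Each returns a list of dicts, best first, with "p" (0 to 1); they miss things now and then, are a little off and sometimes report something else, mostly with a low value. They report only what shows in the picture. A call takes as long as a camera call. They do not tell look-alikes from the thing itself.
- silhouettes(camera, name): "pixels" (384x512 bool, what is visible of it) and "extent" ([left, top, right, bottom] in pixels, round what is visible of it).
The state is a dict: "time_s": time; "qpos": joint angles; "joint_velocities": joint speeds; "effort": joint torques, N m; "tool_pos": TCP position; "tool_rot": TCP orientation; "force": force on the tool from outside, world axes, zero at the start; "wrist_torque": the same for the moment, N m; "grip_width": finger opening in m; "grasp_force": force on a finger pad.
Only numpy, scipy, OpenCV 4.12 (cv2) and the standard library are available. Lean on these libraries where they do the work, as an engineer would, in place of code of your own. Each camera call takes 0.05 s, during which the arm holds its last target. There are 200 camera calls.

TASK

Clamp the circuit board in the small bench press: pick up the key with the slim bar, slide its bar right through the ring of the press's screw eye and swing it clockwise (seen from above) until the foot holds the board firmly, but gently enough not to crack it. Turn the eye only with the bar and without forcing it, then draw the bar out, leaving the board clamped, and lay the key flat on the bench clear of the press; leave everything else where it is.

Things in the scene. Friction and masses are not known exactly. Their poses are not given: they have to be found in the camera images.
- key: Loose key with the SLIM bar, 0.14 kg, on the bench left or right of the press. Black flat-sided handle 70 (x) x 18 (y) x 30 (z) mm; origin at the centre of its underside, z up. A round steel bar, 8 mm in diameter, sticks out along +x, axis 15 mm above the underside, 90 mm free (a 15 mm collar on the first 4 mm).
- key_tip (a point): The free end of the slim bar, on its axis, 125 mm ahead of the key's origin; the last 6 mm taper to 4 mm in diameter.
- stout_key: A second key, on the other side of the press: same handle, but a stout 14 mm bar that does not fit the eye. A bystander.
- press: Fixed bench press. Origin under the centre of its base plate (130 in x, 160 in y, 12 mm thick). Posts at y = +/-68 mm carry a bridge along y, 26 mm wide, its top 67 mm above the bench. The screw eye stands on the bridge's middle, above the origin.
- packing: Fixed plywood slab 120 x 76 x 16 mm under the board, let into the press's base; its height differs from job to job. Origin at the centre of its underside.
- eye: Screw eye: steel ring (22 mm outside) on an upright shank, turning clockwise seen from above, at most 2.2 rad, about the vertical through its origin, the ring's centre, 115 mm above the bench at all times. Its hole runs level along the eye's x axis, 24 mm long, 12 mm across; it can be entered from either end. The slim bar leans about 0.2 rad in it before it drives the eye.
- foot: Round steel foot, 20 mm across, under the bridge; origin at the centre of its underside. Turning the eye lowers it 5 mm per rad, from 2 to 6 mm above the board. The eye resists with 0.08 N m of friction, which also holds it where it is left, plus 0.005 N m per newton on the board. Once it bites, that climbs steeply: about 20 N after 0.1 rad more. Firm is over 6 N; 60 N cracks the board.
- board: The circuit board, 110 mm (x) x 70 mm (y) x 5 mm, loose on the packing under the foot; origin at the centre of its underside.
- solder_reel: Grey reel 60 mm in diameter, 44 mm high, standing on the bench, a bystander; origin at the centre of its underside.
- driver: Screwdriver, about 200 mm long, lying on the bench to the right of the keys, a bystander; origin below its middle, handle to its -x.
There are look-alikes about, which are no part of the job. Leave any green look-alike of the key alone.

How it is judged:
By the outcome, as a careful person would: the job done as asked, in the order asked, and still so for the second after the job is handed in, with the robot touching nothing.
It also fails if it takes over 72 s, if anything falls off the work surface, if the arm or the gripper's body presses on something with over 40 N, if the wrist force passes 120 N, or if a joint passes its speed limit or range.

## Working session

There is one attempt and no reset: what is moved stays moved. The work goes in short steps, Python scripts to look and compute and a tool call to move; the robot and the scene stay as the last step left them, time stands still between calls to the robot, and variables do not carry over. Pictures are saved under pics/ and viewed, at most 10 in all, crops included, and the job is handed in when it is done.

Besides the shell and the picture viewer there is one more tool, called after ">>>" by a JSON object that holds its "method" and its "body". play_rows: Moves the arm, as the interface text tells. Its arguments: {"type":"object","properties":{"steps":{"type":"array","items":{"type":"array","items":{"type":"array","items":{"type":"number"}}}},"force":{"type":"number"}},"required":["steps"]}

```bash
mkdir -p pics; ls; cat > h.py <<'E'
import numpy as np, cv2
from scipy.spatial.transform import Rotation as R
from cell import *
def ray(c,u,v):
    K=c['intrinsics'];k=c['k1']
    d=np.array([(u-K[0,2])/K[0,0],(v-K[1,2])/K[1,1]]);s=d.copy()
    for _ in range(20): s=d/(1+k*(s@s))
    M=np.array(c['view']);Rt=M[:3,:3].T
    o=-Rt@M[:3,3];r=Rt@np.array([s[0],-s[1],-1]);return o,r
def onz(c,u,v,z):
    o,r=ray(c,u,v);return o+r*(z-o[2])/r[2]
def proj(c,P):
    M=np.array(c['view']);p=M[:3,:3]@np.array(P)+M[:3,3]
    s=np.array([p[0],-p[1]])/-p[2];s=s*(1+c['k1']*(s@s));K=c['intrinsics']
    return np.array([K[0,0]*s[0]+K[0,2],K[1,1]*s[1]+K[1,2]])
E
python3 - <<'E'
from h import *
print({k:np.round(v,3) for k,v in get_obs().items()})
ims=[]
for n in ['scene','side']:
    c=read_camera(n);ims.append(c['frame']);cv2.imwrite(f'pics/{n}0.png',c['frame'][...,::-1])
    o,r=ray(c,256,192);print(n,o.round(3),r.round(2),c['k1'],np.array(c['intrinsics'])[0,0])
    for t in ['key','stout_key','press','eye','board','solder_reel','driver','foot','packing']:
        for d in silhouettes(n,t)[:3]:
            v,u=np.nonzero(d['pixels']);
            print(t,round(d['p'],2),np.round(d['extent']), onz(c,u.mean(),v.mean(),.115 if t=='eye' else .015).round(3))
E
```

```text
pics
{'time_s': np.float64(0.0), 'qpos': array([67.96 , 18.439, -4.015, 83.174,  1.296, 78.541, -3.26 ]), 'joint_velocities': array([ 0.017, -0.098, -0.012, -0.041,  0.048, -0.081, -0.03 ]), 'effort': array([-0.0000e+00, -4.9128e+01, -4.0400e-01, -3.1253e+01, -6.4000e-02,
        4.4000e-02,  0.0000e+00]), 'tool_pos': array([ 0.252, -0.598,  0.199]), 'tool_rot': array([-1.79891e+02,  7.00000e-03,  2.28490e+01]), 'force': array([-0.443, -0.041,  0.803]), 'wrist_torque': array([-0.011, -0.008,  0.002]), 'grasp_force': np.float64(0.0), 'grip_width': np.float64(0.087)}
scene [0.935 0.536 0.753] [-0.53 -0.55 -0.64] -0.04739917848585103 368.8272277083886
key 0.88 [366. 232. 423. 249.] [0.184 0.318 0.015]
key 0.78 [264. 268. 323. 302.] [0.485 0.221 0.015]
key 0.15 [186. 153. 217. 166.] [ 0.335 -0.359  0.015]
stout_key 0.54 [137. 186. 186. 215.] [ 0.541 -0.281  0.015]
press 0.57 [179. 226. 258. 290.] [0.574 0.016 0.015]
eye 0.68 [209. 220. 220. 243.] [0.577 0.021 0.115]
board 0.7 [196. 237. 241. 274.] [0.58  0.011 0.015]
solder_reel 0.67 [339. 248. 364. 276.] [0.343 0.27  0.015]
driver 0.59 [164. 155. 217. 175.] [ 0.353 -0.363  0.015]
packing 0.64 [195. 260. 230. 283.] [0.62  0.031 0.015]
side [-0.034  0.869  0.831] [ 0.38 -0.72 -0.58] -0.029910220977839345 447.9731029445598
key 0.72 [264. 305. 303. 364.] [0.183 0.319 0.015]
key 0.58 [166. 253. 214. 280.] [0.48  0.221 0.015]
stout_key 0.59 [242. 158. 284. 179.] [ 0.529 -0.28   0.015]
press 0.82 [181. 181. 236. 235.] [0.577 0.015 0.015]
eye 0.67 [202. 178. 211. 199.] [0.565 0.026 0.115]
eye 0.23 [240. 157. 283. 178.] [ 0.462 -0.139  0.115]
board 0.97 [187. 201. 232. 219.] [0.573 0.002 0.015]
board 0.67 [205. 179. 212. 197.] [ 0.652 -0.097  0.015]
solder_reel 0.65 [217. 281. 245. 314.] [0.351 0.269 0.015]
solder_reel 0.54 [185. 200. 232. 220.] [0.577 0.001 0.015]
driver 0.71 [317. 164. 343. 180.] [ 0.333 -0.357  0.015]
packing 0.72 [188. 215. 228. 228.] [0.522 0.031 0.015]
```

```bash
python3 - <<'E'
import cv2
a=cv2.imread('pics/scene0.png')[140:320,120:440];b=cv2.imread('pics/side0.png')[140:376,140:360]
a=cv2.resize(a,None,fx=2.5,fy=2.5,interpolation=3)
cv2.imwrite('pics/a1.png',a)
cv2.imwrite('pics/b1.png',cv2.resize(b,None,fx=2.5,fy=2.5,interpolation=3))
E
```

```text
(no output)
```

View pics/a1.png

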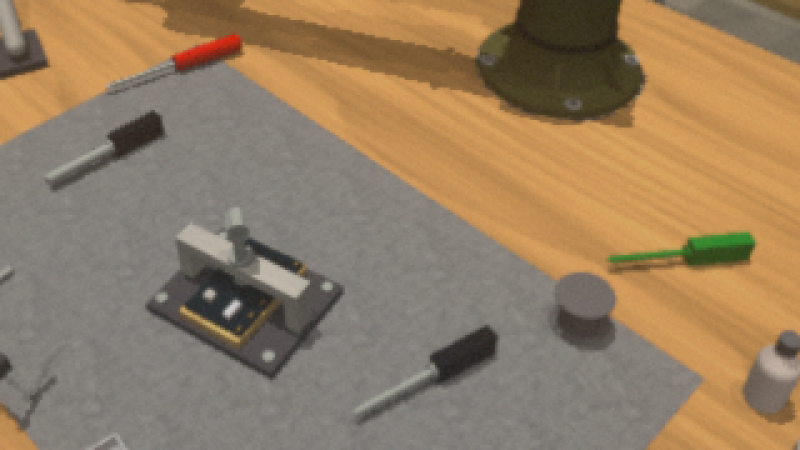

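View pics/b1.png

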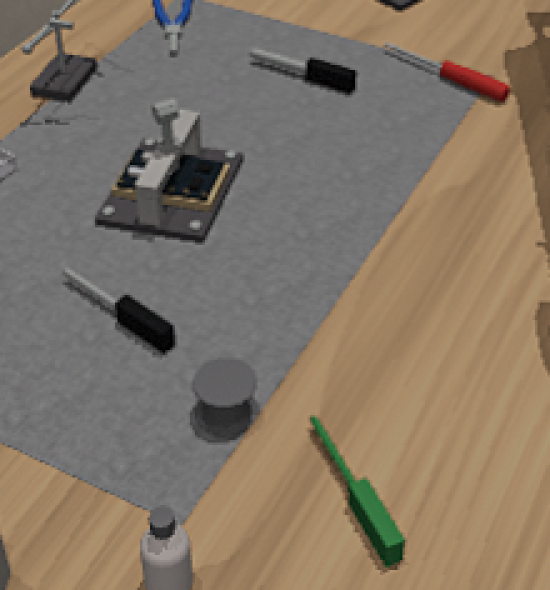

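The scene view shows the press in the middle at about (214,240). One black key is to its left, around (290,285), and a fatter-barred one to its right, around (160,200). The green look-alike, reel and red driver lie apart. Next I'll work out the axis and bar width of both keys.

```bash
python3 - <<'E'
from h import *
c=read_camera('wrist');o,r=ray(c,256,192);s=get_obs()
T=R.from_euler('xyz',s['tool_rot'],degrees=True)
print('wrist cam in tool',T.inv().apply(o-s['tool_pos']).round(3),T.inv().apply(r/np.linalg.norm(r)).round(3),c['intrinsics'][0][0])
for n in ['scene','side']:
    c=read_camera(n)
    for t in ['key','stout_key']:
        for d in silhouettes(n,t)[:2]:
            v,u=np.nonzero(d['pixels'])
            P=np.array([onz(c,a,b,.015)[:2] for a,b in zip(u,v)])
            m=P.mean(0);w,V=np.linalg.eigh(np.cov((P-m).T));a=V[:,1];q=(P-m)@a;y=(P-m)@V[:,0]
            wid=[np.ptp(y[(q>=e)&(q<e+.02)]).round(4) if ((q>=e)&(q<e+.02)).any() else 0 for e in np.arange(q.min(),q.max(),.02)]
            print(n,t,round(d['p'],2),m.round(3),'yaw',np.degrees(np.arctan2(a[1],a[0])).round(1),'ends',(m+a*q.min()).round(3),(m+a*q.max()).round(3),wid)
E
```

```text
wrist cam in tool [ 0.066 -0.    -0.184] [-0.26  -0.009  0.966] 291.99629475155064
scene key 0.96 [0.496 0.218] yaw 168.0 ends [0.588 0.198] [0.43  0.232] [np.float64(0.0117), np.float64(0.0143), np.float64(0.0146), np.float64(0.0213), np.float64(0.0358), np.float64(0.0355), np.float64(0.0342), np.float64(0.0318), np.float64(0.0075)]
scene key 0.87 [0.18 0.32] yaw 146.4 ends [0.27 0.26] [0.128 0.354] [np.float64(0.0094), np.float64(0.0078), np.float64(0.0078), np.float64(0.0238), np.float64(0.0404), np.float64(0.0422), np.float64(0.0418), np.float64(0.0397), np.float64(0.0229)]
scene stout_key 0.75 [ 0.539 -0.282] yaw -179.8 ends [ 0.633 -0.282] [ 0.462 -0.283] [np.float64(0.0245), np.float64(0.0272), np.float64(0.027), np.float64(0.0255), np.float64(0.0475), np.float64(0.0565), np.float64(0.0573), np.float64(0.0514), np.float64(0.0301)]
scene stout_key 0.48 [0.492 0.219] yaw 168.4 ends [0.588 0.199] [0.43  0.232] [np.float64(0.0107), np.float64(0.0095), np.float64(0.0086), np.float64(0.0213), np.float64(0.033), np.float64(0.0377), np.float64(0.0368), np.float64(0.0319), np.float64(0
[... 330 characters left out ...]
 [np.float64(0.0085), np.float64(0.0088), np.float64(0.0077), np.float64(0.0163), np.float64(0.0279), np.float64(0.0335), np.float64(0.0342), np.float64(0.0313), np.float64(0.0135)]
side stout_key 0.81 [ 0.525 -0.28 ] yaw 175.1 ends [ 0.625 -0.288] [ 0.464 -0.275] [np.float64(0.0146), np.float64(0.0182), np.float64(0.02), np.float64(0.0309), np.float64(0.0468), np.float64(0.0589), np.float64(0.0587), np.float64(0.0513), np.float64(0.0139)]
side stout_key 0.51 [0.488 0.22 ] yaw 165.4 ends [0.59  0.193] [0.43  0.235] [np.float64(0.0085), np.float64(0.0088), np.float64(0.0084), np.float64(0.0211), np.float64(0.0321), np.float64(0.0349), np.float64(0.0333), np.float64(0.031), np.float64(0.0174)]
```

>>> {"method": "play_rows", "body": {"steps": [[[0.05,-0.01,0,0,0,0,0.087],[0.05,-0.01,0,0,0,0,0.087],[0.05,-0.01,0,0,0,0,0.087],[0.05,-0.01,0,0,0,0,0.087],[0.05,-0.02,0,0,0,0,0.087],[0.05,-0.03,0,0,0,0,0.087],[0.03,-0.04,0,0,0,0,0.087]]]}}

```text
time_s: 2.05
tool_pos: [0.4977, -0.3607, 0.1998]
tool_rot: [180.0, -0.1, 22.9]
force: [-0.1, -0.3, 1.0]
grip_width: 0.0871
grasp_force: 0.0
```

The left key, yaw about -13° with its tip near (0.588, 0.196), has the slim bar. I'll stop near the press on the way for a close view of the eye.

>>> {"method": "play_rows", "body": {"steps": [[[0.02,-0.04,0,0,0,0,0.087],[0.02,-0.04,0,0,0,0,0.087],[0.02,-0.04,0,0,0,0,0.087],[0.02,-0.04,0,0,0,0,0.087],[0.02,-0.04,0,0,0,0,0.087],[0.02,-0.04,0,0,0,0,0.087],[0.02,-0.04,0,0,0,0,0.087],[0.02,-0.04,0,0,0,0,0.087],[0,0,0,0,0,0,0.087]]]}}

```text
time_s: 2.95
tool_pos: [0.5183, 0.0027, 0.201]
tool_rot: [-179.9, -0.1, 23.5]
force: [0.1, 0.3, -0.2]
grip_width: 0.0869
grasp_force: 0.0
```

```bash
python3 - <<'E'
from h import *
c=read_camera('wrist');cv2.imwrite('pics/w1.png',cv2.resize(c['frame'][...,::-1],None,fx=1.5,fy=1.5,interpolation=3))
print(get_obs()['tool_pos'])
for t in ['eye','board','press','foot','packing']:
    for d in silhouettes('wrist',t)[:2]:
        v,u=np.nonzero(d['pixels']);z={'eye':.115,'board':.02,'press':.012}.get(t,.02)
        P=np.array([onz(c,a,b,z)[:2] for a,b in zip(u,v)])
        r=cv2.minAreaRect(P.astype(np.float32)*1000)
        print(t,round(d['p'],2),np.round(d['extent']),P.mean(0).round(4),np.round(r[0],1),np.round(r[1],1),round(r[2],1))
E
```

```text
[ 0.51834479 -0.00162271  0.20070809]
eye 0.87 [256. 110. 287. 146.] [0.5732 0.0143] [572.8  14.3] [26.  22.3] 56.3
board 0.73 [231.  69. 306. 172.] [0.5756 0.0162] [572.8  15.1] [114.   72.7] 13.7
press 0.89 [198.  57. 341. 181.] [0.5755 0.0165] [574.5  13.1] [131.4 176.6] 13.5
packing 0.71 [231.  67. 306. 179.] [0.585  0.0121] [572.8  14.6] [122.6  76.9] 13.2
```

View pics/w1.png

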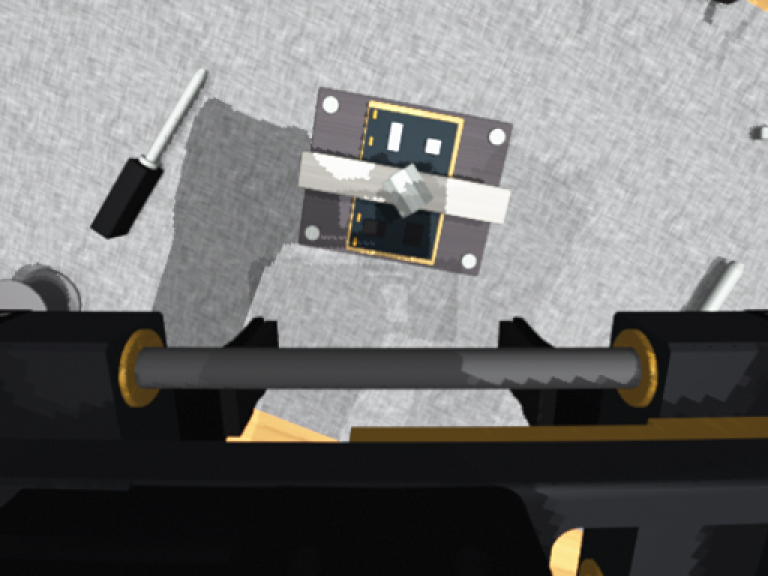

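The wrist view shows the press at yaw about 13.5°, the eye at about (405,190) in the enlarged picture, and the slim key at left. It doesn't settle which of two axes the hole runs along, so I'll zoom in on the eye in all three cameras.

```bash
python3 - <<'E'
from h import *
o=[];E=np.array([.573,.0143,.115])
for n in ['wrist','scene','side']:
    c=read_camera(n);u,v=proj(c,E).round().astype(int)
    for s in [1]:
        im=c['frame'][v-22:v+22,u-22:u+22,::-1];im=cv2.resize(im,(260,260),interpolation=2).copy()
    def P(p): return tuple(int(x) for x in ((proj(c,p)-[u-22,v-22]+.5)*260/44))
    im2=im.copy()
    for a,col in [(56.3,(0,0,255)),(-33.7,(0,255,0))]:
        d=np.array([np.cos(np.radians(a)),np.sin(np.radians(a)),0])
        for sg in (-1,1): # ring outline at both faces
            f=E+sg*.012*d;q=np.array([-d[1],d[0],0])
            pts=[P(f+.011*(np.cos(t)*q+np.sin(t)*np.array([0,0,1]))) for t in np.linspace(0,6.283,30)]
            cv2.polylines(im2,[np.array(pts)],True,col,1)
    o.append(np.vstack([im,im2]))
cv2.imwrite('pics/eye.png',np.hstack(o))
E
```

```text
(no output)
```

View pics/eye.png

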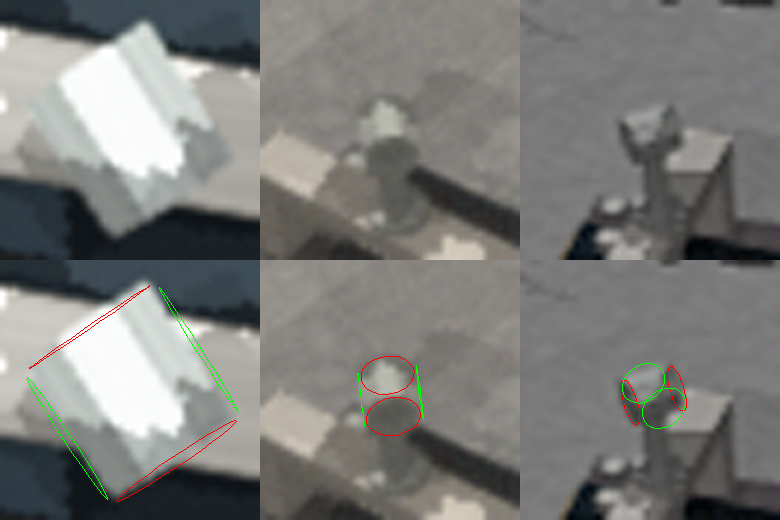

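The facet stripes and the dark hole facing the scene camera agree with the red outline. So the hole axis runs at about 56°, with the eye at about (0.573, 0.0145).

```bash
python3 - <<'E'
from h import *
s=get_obs();print(s['qpos'].round(1),s['tool_rot'].round(1),s['tool_pos'].round(4))
c=read_camera('wrist')
for d in silhouettes('wrist','key')[:2]:
    v,u=np.nonzero(d['pixels']);P=np.array([onz(c,a,b,.015)[:2] for a,b in zip(u,v)])
    m=P.mean(0);w,V=np.linalg.eigh(np.cov((P-m).T));a=V[:,1];a=a*np.sign(a[0]);q=(P-m)@a
    print(d['p'],m.round(4),np.degrees(np.arctan2(a[1],a[0])).round(1),(m+a*q.min()).round(4),(m+a*q.max()).round(4),'mid1',np.ptp(q))
E
```

```text
[ 26.2   3.8 -29.5 100.8   1.9  75.9 -70.9] [180.    0.   22.7] [ 0.5183 -0.0069  0.2002]
0.74 [0.4932 0.2195] -14.2 [0.4321 0.2349] [0.5928 0.1944] mid1 0.1657321850386902
```

>>> {"method": "play_rows", "body": {"steps": [[[0,0,0,0,0,0.128,0.087],[0,0,0,0,0,0.128,0.087],[0,0,0,0,0,0.128,0.087],[0,0,0,0,0,0.128,0.087],[0,0,0,0,0,0.128,0.087],[-0.021,-0.0426,0,0,0,0,0.087],[-0.021,-0.0426,0,0,0,0,0.087],[-0.021,-0.0426,0,0,0,0,0.087],[-0.021,-0.0426,0,0,0,0,0.06],[-0.021,-0.0426,0,0,0,0,0.06],[0,0,0.04,0,0,0,0.06],[0,0,0.04,0,0,0,0.06]]]}}

```text
time_s: 4.7
tool_pos: [0.4678, 0.2287, 0.1207]
tool_rot: [-179.9, -0.2, -13.6]
force: [0.3, -1.5, -0.1]
grip_width: 0.0643
grasp_force: 0.0
```

```bash
python3 - <<'E'
from h import *
c=read_camera('wrist');cv2.imwrite('pics/w2.png',c['frame'][...,::-1])
s=get_obs();print(s['qpos'].round(1),s['tool_rot'].round(1),s['tool_pos'].round(4))
T=R.from_euler('xyz',s['tool_rot'],degrees=True)
for d in silhouettes('wrist','key')[:2]:
    m=d['pixels'].copy();print(d['p'],d['extent'])
    v,u=np.nonzero(m);P=np.array([onz(c,a,b,.015) for a,b in zip(u,v)])
    t=T.inv().apply(P-s['tool_pos'])
    for e in np.arange(-.05,.15,.01):
        k=(t[:,0]>=e)&(t[:,0]<e+.01)
        if k.any(): print(e.round(3),((t[k,1].min()+t[k,1].max())/2).round(4),np.ptp(t[k,1]).round(4))
    print('tip x',t[:,0].max(),'frame offset')
E
```

```text
[   9.1    9.2  -40.8  106.9    6.4   66.8 -137.6] [179.7   0.4 -13.7] [0.463  0.225  0.1131]
0.68 [251.0, 41.3, 276.1, 212.9]
-0.03 -0.0005 0.0177
-0.02 -0.0006 0.0176
-0.01 -0.0012 0.0185
0.0 -0.0012 0.0184
0.01 -0.0013 0.0182
0.02 -0.0018 0.0191
0.03 -0.0014 0.0179
0.04 -0.0015 0.0178
0.05 -0.002 0.0069
0.06 -0.0016 0.0078
0.07 -0.0026 0.0077
0.08 -0.0026 0.0077
0.09 -0.0022 0.0067
0.1 -0.0028 0.0075
0.11 -0.0028 0.0075
0.12 -0.0028 0.0074
0.13 -0.0029 0.0055
tip x 0.13345542611699815 frame offset
0.18 [347.9, 0.0, 511.7, 121.6]
0.06 0.1356 0.0158
0.07 0.1429 0.0404
0.08 0.1496 0.0635
0.09 0.1574 0.0908
0.1 0.1641 0.1156
0.11 0.1682 0.133
0.12 0.1267 0.0612
0.13 0.1339 0.0863
0.14 0.1419 0.1113
tip x 0.1745814874696054 frame offset
```

View pics/w2.png

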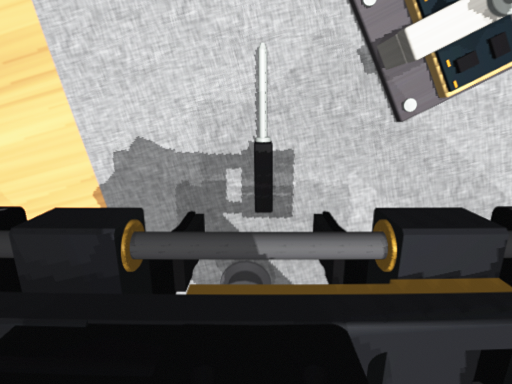

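The slim key lies straight ahead between the open fingers, with its bar at column 262, rows 43–140, so the grasp is aligned. I'll descend.

>>> {"method": "play_rows", "body": {"steps": [[[0.01,-0.0015,0,0,0,-0.012,0.06],[0,0,0.045,0,0,0,0.06],[0,0,0.045,0,0,0,0.06],[0,0,0.015,0,0,0,0.06],[0,0,0,0,0,0,0.06],[0,0,0,0,0,0,0.06],[0,0,0,0,0,0,0.06]]]}}

```text
time_s: 5.5
tool_pos: [0.4796, 0.2262, 0.0179]
tool_rot: [-179.9, -0.2, -13.1]
force: [0.8, -0.5, 0.4]
grip_width: 0.06
grasp_force: 0.0
```

>>> {"method": "play_rows", "body": {"steps": [[[0,0.002,0.007,0,0,0,0.06],[0,0,0.007,0,0,0,0.06],[0,0,0,0,0,0,0.02],[0,0,0,0,0,0,0.0],[0,0,0,0,0,0,0.0],[0,0,0,0,0,0,0.0],[0,0,0,0,0,0,0.0],[0,0,0,0,0,0,0.0]]], "force": 50}}

```text
time_s: 6.3
tool_pos: [0.4768, 0.2234, 0.0013]
tool_rot: [180.0, -0.0, -13.1]
force: [0.3, -1.2, 0.5]
grip_width: 0.0199
grasp_force: 0.8
```

>>> {"method": "play_rows", "body": {"steps": [[[0,0,0,0,0,0,0.0],[0,0,0,0,0,0,0.0],[0,0,-0.03,0,0,0,0.0],[0,0,-0.04,0,0,0,0.0],[0,0,-0.05,0,0,0,0.0],[0,0,-0.05,0,0,0,0.0],[0,0,-0.02,0,0,-0.15,0.0],[0,0,0,0,0,-0.15,0.0],[0,0,0,0,0,-0.15,0.0],[0,0,0,0,0,-0.15,0.0],[0,0,0,0,0,-0.15,0.0],[0,0,0,0,0,-0.15,0.0]]]}}

```text
time_s: 7.5
tool_pos: [0.4764, 0.2232, 0.1907]
tool_rot: [-180.0, 0.0, 38.8]
force: [-0.2, -1.0, -1.3]
grip_width: 0.0172
grasp_force: 49.9
```

>>> {"method": "play_rows", "body": {"steps": [[[0,0,0,0,0,-0.15,0.0],[0,0,0,0,0,-0.15,0.0],[0,0,0,0,0,-0.15,0.0],[0,0,0,0,0,-0.15,0.0],[0,0,0,0,0,-0.15,0.0],[0,0,0,0,0,-0.15,0.0],[0,0,0,0,0,-0.15,0.0],[0,0,0,0,0,-0.15,0.0],[0,0,0,0,0,-0.15,0.0],[0,0,0,0,0,-0.15,0.0],[0,0,0,0,0,-0.15,0.0],[0,0,0,0,0,-0.15,0.0]]]}}

```text
time_s: 8.7
tool_pos: [0.4764, 0.2232, 0.1908]
tool_rot: [-180.0, -0.0, 141.9]
force: [0.7, 0.6, -1.4]
grip_width: 0.0172
grasp_force: 49.9
```

>>> {"method": "play_rows", "body": {"steps": [[[0,0,0,0,0,-0.15,0.0],[0,0,0,0,0,-0.15,0.0],[0,0,0,0,0,-0.15,0.0],[0,0,0,0,0,-0.15,0.0],[0,0,0,0,0,-0.15,0.0],[0,0,0,0,0,-0.15,0.0],[0,0,0,0,0,-0.15,0.0],[0,0,0,0,0,-0.15,0.0],[0,0,0,0,0,-0.15,0.0],[0,0,0,0,0,-0.15,0.0],[0,0,0,0,0,0,0.0],[0,0,0,0,0,0,0.0]]]}}

```text
time_s: 9.9
tool_pos: [0.4766, 0.2232, 0.1909]
tool_rot: [180.0, -0.0, -132.7]
force: [0.7, -0.4, -1.8]
grip_width: 0.0172
grasp_force: 49.9
```

>>> {"method": "play_rows", "body": {"steps": [[[0,0,0,0,0,-0.15,0.0],[-0.009,-0.039,0,0,0,-0.006,0.0],[-0.009,-0.039,0,0,0,0,0.0],[-0.009,-0.039,0,0,0,0,0.0],[-0.009,-0.039,0,0,0,0,0.0],[-0.008,-0.039,0,0,0,0,0.0],[0,0,0.04,0,0,0,0.0],[0,0,0.045,0,0,0,0.0],[0,0,0,0,0,0,0.0],[0,0,0,0,0,0,0.0],[0,0,0,0,0,0,0.0]]]}}

```text
time_s: 11.0
tool_pos: [0.6649, 0.153, 0.1091]
tool_rot: [-179.9, 0.2, -123.6]
force: [0.2, 0.1, -1.3]
grip_width: 0.0169
grasp_force: 49.9
```

```bash
cat > meas.py <<'E'
from h import *
c=read_camera('wrist')
s=get_obs();print(s['qpos'].round(1),s['tool_rot'].round(1),s['tool_pos'].round(4))
T=R.from_euler('xyz',s['tool_rot'],degrees=True)
def slices(t,a,b):
    for e in np.arange(a,b,.01):
        k=(t[:,0]>=e)&(t[:,0]<e+.01)
        if k.any(): print(e.round(3),((t[k,1].min()+t[k,1].max())/2).round(4),np.ptp(t[k,1]).round(4))
for n,z in [('key',s['tool_pos'][2]+.012),('eye',.115)]:
    for d in silhouettes('wrist',n)[:2]:
        v,u=np.nonzero(d['pixels'])
        P=np.array([onz(c,a,b,z) for a,b in zip(u,v)]);t=T.inv().apply(P-s['tool_pos'])
        print(n,round(d['p'],2),np.round(d['extent']),'tool x',t[:,0].min().round(4),t[:,0].max().round(4));
        if n=='key': slices(t,0,.16)
        else:
            r=cv2.minAreaRect(t[:,:2].astype(np.float32)*1000);print('rect',np.round(r[0],1),np.round(r[1],1),round(r[2],1), 'world',P.mean(0).round(4))
E
python3 meas.py; python3 - <<'E'
from h import *
o=[]
for n in ['wrist','scene','side']:
    c=read_camera(n);u,v=proj(c,[.59,.04,.115]).round().astype(int);h=48
    v=np.clip(v,h,384-h)
    o.append(cv2.resize(c['frame'][v-h:v+h,u-h:u+h,::-1],(266,266),interpolation=2))
cv2.imwrite('pics/pre.png',np.hstack(o))
E
```

```text
[ 21.6  35.2 -53.3  83.3  28.6  75.5 112.8] [-179.8    0.2 -123.6] [0.665  0.153  0.1094]
key 0.7 [242.   4. 278. 282.] tool x -0.0431 0.1207
0.0 0.0005 0.0193
0.01 0.0005 0.0191
0.02 0.0005 0.0189
0.03 0.0011 0.0162
0.04 0.0008 0.0071
0.05 0.0014 0.0081
0.06 0.0011 0.0086
0.07 0.0008 0.0091
0.08 0.0011 0.0084
0.09 0.0011 0.0082
0.1 0.0011 0.0082
0.11 0.0008 0.0075
0.12 0.0008 0.0032
```

View pics/pre.png

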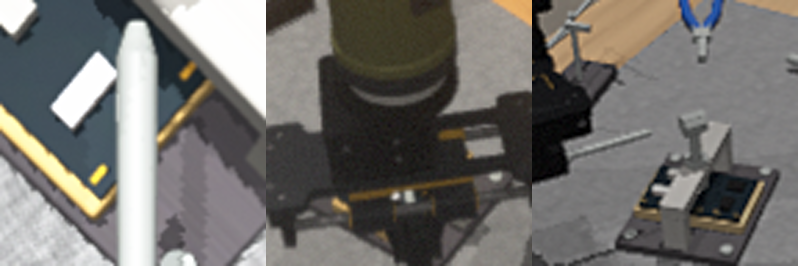

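The wrist view shows the bar straight along the tool axis. The side view shows the bar at upper left of the ring, at about (650,133), pointing toward it but apparently high. I'll check heights and lateral offset with the side camera.

```bash
cat > side.py <<'E'
from h import *
s=get_obs();T=R.from_euler('xyz',s['tool_rot'],degrees=True)
c=read_camera('side');print(s['tool_pos'].round(4))
E=np.array([.573,.0143,.115])
def hull(p0,p1,r0,r1):
    d=(p1-p0)/np.linalg.norm(p1-p0);q=np.cross(d,[0,0,1]);w=np.cross(q,d)
    pts=[proj(c,p+r*(np.cos(t)*q+np.sin(t)*w)) for p,r in((p0,r0),(p1,r1)) for t in np.linspace(0,6.283,40)]
    m=np.zeros((384*4,512*4),np.uint8);cv2.fillConvexPoly(m,cv2.convexHull((np.array(pts,np.float32)*4+2).round().astype(np.int32)),1);return cv2.resize(m*255,(512,384),interpolation=cv2.INTER_AREA)>127
d=np.array([np.cos(np.radians(56.3)),np.sin(np.radians(56.3)),0])
for e in silhouettes('side','eye')[:1]:
    v,u=np.nonzero(e['pixels']);print('eye seen',e['p'],e['extent'],u.mean(),v.mean())
    m=hull(E-d*.012,E+d*.012,.011,.011);V,U=np.nonzero(m);print('model',U.min(),V.min(),U.max()+1,V.max()+1)
for e in silhouettes('side','key')[:2]:
    v,u=np.nonzero(e['pixels']);print('key seen',e['p'],e['extent'])
    for h in (.008,.012,.016):
        a,b=[T.apply([x,.001,-h])+s['tool_pos'] for x in(.04,.119)]
        print(h,'model bar tip',proj(c,b).round(1),'root',proj(c,a).round(1))
    for col in range(int(e['extent'][0]),int(e['extent'][2]),3):
        k=v[u==col]; 
        if len(k): print(col,k.min(),k.max(),end='; ')
print()
x=c['frame'];u,v=proj(c,E).astype(int);cv2.imwrite('pics/side_z.png',cv2.resize(x[v-40:v+20,u-40:u+30,::-1],None,fx=8,fy=8,interpolation=0));print(u-40,v-40)
E
python3 side.py
```

```text
[0.6641 0.1522 0.1075]
eye seen 0.44 [202.8, 177.5, 210.9, 196.2] 206.21875 185.98958333333334
model 201 180 213 190
key seen 0.83 [131.9, 187.4, 192.9, 208.9]
0.008 model bar tip [190.9 189.2] root [163.6 197.4]
0.012 model bar tip [190.8 188. ] root [163.4 196.2]
0.016 model bar tip [190.7 186.8] root [163.2 195. ]
134 198 205; 137 197 209; 140 197 208; 143 197 207; 146 202 206; 149 202 206; 152 201 205; 155 193 204; 158 193 203; 161 195 200; 164 195 196; 167 194 195; 170 193 194; 173 192 193; 176 191 193; 179 190 192; 182 189 191; 185 188 190; 188 187 189; key seen 0.73 [266.5, 304.7, 303.2, 366.1]
0.008 model bar tip [190.9 189.2] root [163.6 197.4]
0.012 model bar tip [190.8 188. ] root [163.4 196.2]
0.016 model bar tip [190.7 186.8] root [163.2 195. ]
266 307 311; 269 310 315; 272 315 320; 275 320 326; 278 324 331; 281 329 343; 284 331 349; 287 331 356; 290 337 361; 293 342 365; 296 347 365; 299 352 364; 
166 144
```

View pics/side_z.png

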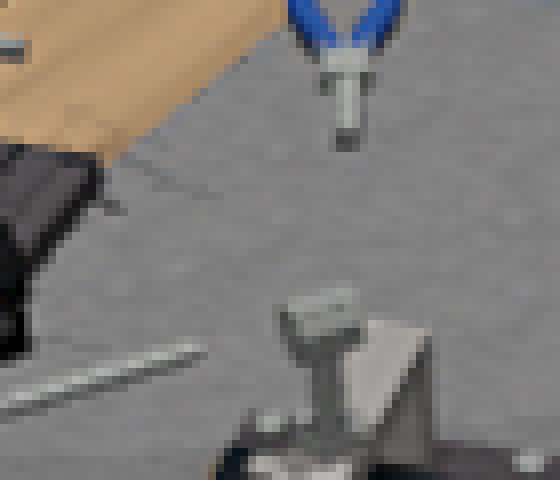

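The side view puts the bar's line about 1 px (2–3 mm) above the ring's centre. For the lateral check I'll rise and move over the ring so the wrist camera sees bar and eye in one frame.

>>> {"method": "play_rows", "body": {"steps": [[[0,0,-0.03,0,0,0,0.0],[0,0,-0.03,0,0,0,0.0],[0.03,0,0,0,0,0,0.0],[0.02,0,0,0,0,0,0.0],[0,0,0,0,0,0,0.0],[0,0,0,0,0,0,0.0],[0,0,0,0,0,0,0.0]]]}}

```text
time_s: 12.15
tool_pos: [0.636, 0.1113, 0.1663]
tool_rot: [180.0, 0.0, -123.5]
force: [0.8, -0.2, -1.6]
grip_width: 0.017
grasp_force: 49.9
```

```bash
python3 meas.py; python3 - <<'E'
from h import *
c=read_camera('wrist');cv2.imwrite('pics/w3.png',cv2.resize(c['frame'][0:130,180:340,::-1],None,fx=4.6,fy=4.6,interpolation=0))
E
```

```text
[ 28.7  28.8 -56.2  85.   24.   79.  117.8] [ 180.     0.  -123.5] [0.636  0.1116 0.1662]
key 0.68 [164.   2. 351. 159.] tool x 0.0404 0.125
0.04 0.0059 0.0211
0.05 0.0067 0.0434
0.06 0.0057 0.0628
0.07 0.0037 0.0806
0.08 0.0018 0.0981
0.09 -0.0021 0.0987
0.1 -0.0049 0.0844
0.11 -0.0054 0.0639
0.12 -0.0112 0.0544
key 0.63 [198.   0. 319. 128.] tool x 0.0585 0.1248
0.05 -0.0064 0.0035
0.06 -0.0108 0.016
0.07 -0.0109 0.0378
0.08 -0.0049 0.0564
0.09 0.0026 0.0595
0.1 0.02 0.0247
0.11 0.009 0.0275
0.12 0.0078 0.0101
eye 0.82 [242.  24. 272.  65.] tool x 0.1034 0.1291
rect [116.2  -0.7] [25.7 21.1] 0.1 world [0.5742 0.0134 0.115 ]
```

View pics/w3.png

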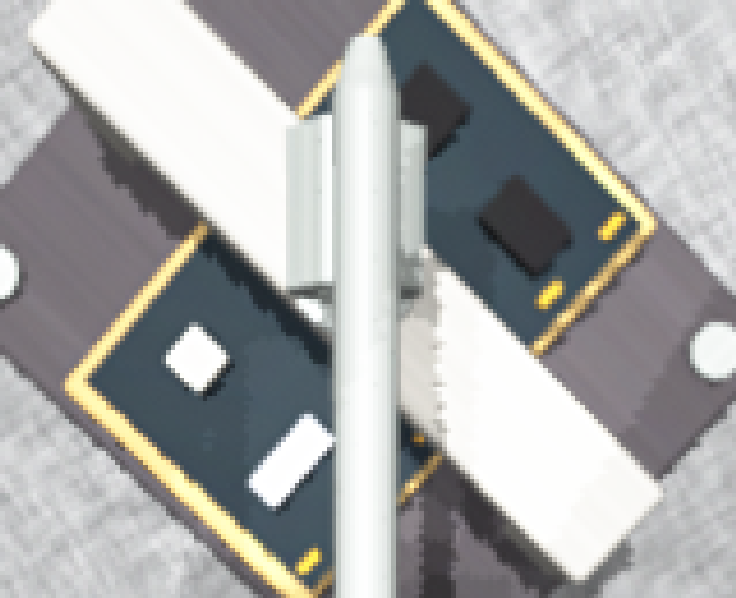

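The wrist picture shows ring and bar parallel, with the bar centre at about x=365 and the ring at about x=357 (1.7 mm apart). I'll correct that, drop to ring height and start inserting.

>>> {"method": "play_rows", "body": {"steps": [[[-0.03,-0.0015,0,0,0,0,0.0],[-0.02,0,0,0,0,0,0.0],[0,0,0.0335,0,0,0,0.0],[0,0,0.03,0,0,0,0.0],[0,0,0,0,0,0,0.0],[0.015,0,0,0,0,0,0.0],[0.013,0,0,0,0,0,0.0],[0,0,0,0,0,0,0.0],[0,0,0,0,0,0,0.0],[0,0,0,0,0,0,0.0]]]}}

```text
time_s: 13.35
tool_pos: [0.6498, 0.1284, 0.1036]
tool_rot: [-180.0, 0.1, -123.5]
force: [0.6, 0.2, -1.5]
grip_width: 0.0169
grasp_force: 49.9
```

```bash
python3 side.py | head -7; python3 - <<'E'
import cv2
cv2.imwrite('pics/side_z2.png',cv2.imread('pics/side_z.png'))
E
```

```text
[0.6498 0.1284 0.1036]
key seen 0.6 [142.5, 190.0, 193.0, 204.7]
0.008 model bar tip [200.1 187.4] root [173.4 195.4]
0.012 model bar tip [200.  186.2] root [173.2 194.2]
0.016 model bar tip [199.9 185. ] root [173. 193.]
145 196 205; 148 195 207; 151 195 206; 154 196 205; 157 200 204; 160 200 203; 163 199 202; 166 192 201; 169 192 200; 172 193 195; 175 193 193; 178 191 193; 181 190 192; 184 190 191; 187 189 190; 190 188 189; key seen 0.58 [265.7, 308.2, 302.3, 366.9]
0.008 model bar tip [200.1 187.4] root [173.4 195.4]
```

View pics/side_z2.png

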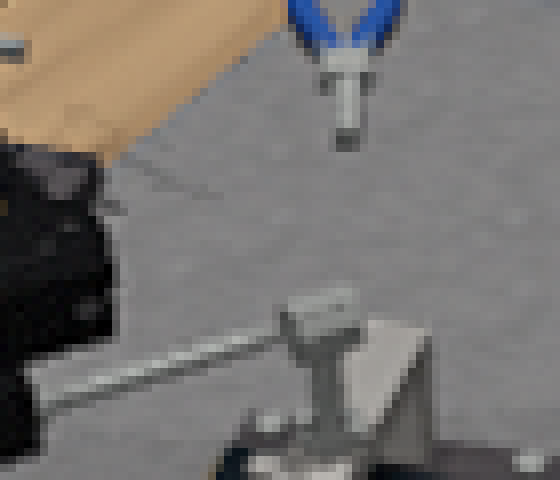

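The side view shows the tip at (283,337), heading for the centre of the ring's near face. I'll advance gently.

>>> {"method": "play_rows", "body": {"steps": [[[0.005,0,0,0,0,0,0.0],[0.005,0,0,0,0,0,0.0],[0.005,0,0,0,0,0,0.0],[0.005,0,0,0,0,0,0.0],[0,0,0,0,0,0,0.0],[0,0,0,0,0,0,0.0]]]}}

```text
time_s: 14.1
tool_pos: [0.6383, 0.1109, 0.1028]
tool_rot: [-180.0, 0.0, -123.6]
force: [-0.7, -0.2, -1.8]
grip_width: 0.0171
grasp_force: 49.9
```

>>> {"method": "play_rows", "body": {"steps": [[[0.007,0,0,0,0,0,0.0],[0.007,0,0,0,0,0,0.0],[0.007,0,0,0,0,0,0.0],[0.007,0,0,0,0,0,0.0],[0.007,0,0,0,0,0,0.0],[0,0,0,0,0,0,0.0],[0,0,0,0,0,0,0.0]]]}}

```text
time_s: 14.8
tool_pos: [0.619, 0.0817, 0.1028]
tool_rot: [-180.0, 0.0, -123.6]
force: [-0.5, -0.3, -1.7]
grip_width: 0.0168
grasp_force: 49.9
```

```bash
python3 side.py | head -1; python3 - <<'E'
import cv2
from h import *
c=read_camera('wrist')
a=cv2.resize(c['frame'][0:80,220:300,::-1],(480,480),interpolation=0);b=cv2.resize(cv2.imread('pics/side_z.png')[140:440,100:440],(300,265))
a[:265,:300][0:0]=0
o=np.zeros((480,790,3),np.uint8);o[:,:480]=a;o[:265,485:785]=b
cv2.imwrite('pics/in.png',o)
E
```

```text
[0.619  0.0817 0.1028]
```

View pics/in.png

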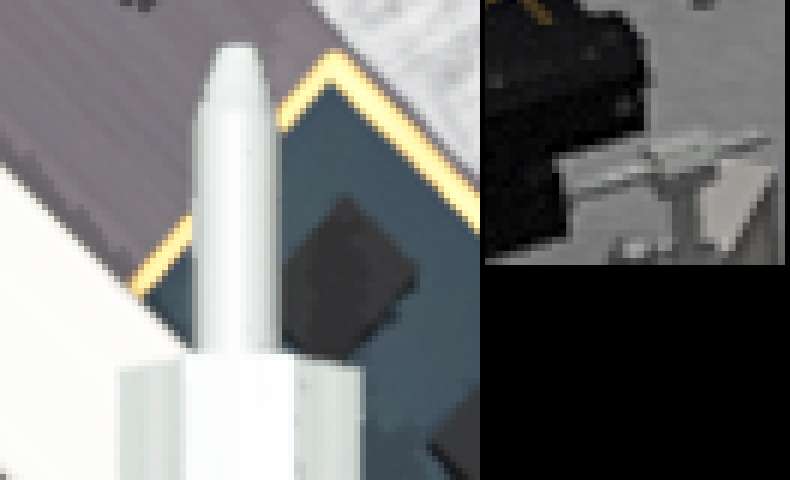

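The bar is right through the ring and centred, in both the wrist and side views. I'll swing clockwise about the eye, starting with 0.48 rad. That can't bite yet, because slack plus the minimum gap come to about 0.6 rad.

>>> {"method": "play_rows", "body": {"steps": [[[0.0001,-0.0033,0,0,0,0.04,0.0],[0.0001,-0.0033,0,0,0,0.04,0.0],[0.0001,-0.0033,0,0,0,0.04,0.0],[0.0001,-0.0033,0,0,0,0.04,0.0],[0.0001,-0.0033,0,0,0,0.04,0.0],[0.0001,-0.0033,0,0,0,0.04,0.0],[0.0001,-0.0033,0,0,0,0.04,0.0],[0.0001,-0.0033,0,0,0,0.04,0.0],[0.0001,-0.0033,0,0,0,0.04,0.0],[0.0001,-0.0033,0,0,0,0.04,0.0],[0.0001,-0.0033,0,0,0,0.04,0.0],[0.0001,-0.0033,0,0,0,0.04,0.0]]], "force": 60}}

```text
time_s: 16.2
tool_pos: [0.6452, 0.0539, 0.1026]
tool_rot: [179.9, 0.0, -151.1]
force: [-0.6, 0.6, -1.7]
grip_width: 0.0174
grasp_force: 59.9
```

```bash
cat > tq.py <<'E'
from h import *
E=np.array([.5736,.0138,.115]);A=[]
for i in range(3):
    read_camera('side');s=get_obs();F=s['force'];M=s['wrist_torque'];r=s['tool_pos']-E
    A.append(np.r_[M[2]+r[0]*F[1]-r[1]*F[0],F,M])
T=R.from_euler('xyz',s['tool_rot'],degrees=True);e=T.inv().apply(E-s['tool_pos'])
print('Mz eye',[round(a[0],3) for a in A],'F',np.mean(A,0)[1:4].round(2),'M',np.mean(A,0)[4:].round(3))
print(s['time_s'],s['tool_pos'].round(4),s['tool_rot'].round(1),'eye in tool',e.round(4),'q7',s['qpos'][6].round(1))
c=read_camera('wrist')
for d in silhouettes('wrist','eye')[:1]:
    v,u=np.nonzero(d['pixels']);P=np.array([onz(c,a,b,.115) for a,b in zip(u,v)])
    r=cv2.minAreaRect(P[:,:2].astype(np.float32)*1000);print('eye rect',np.round(r[0],1),np.round(r[1],1),round(r[2],1),d['extent'])
E
python3 tq.py
```

```text
Mz eye [np.float64(0.088), np.float64(0.159), np.float64(-0.057)] F [-0.31  1.45 -1.74] M [ 0.436 -0.095 -0.052]
16.35 [0.6452 0.0538 0.1026] [ 180.    0. -151.] eye in tool [ 0.082  -0.0002 -0.0124] q7 96.1
```

```bash
cat > tq.py <<'E'
from h import *
import sys
E=np.array([.5736,.0138,.115]);A=[]
for i in range(int(sys.argv[1])):
    read_camera('wrist');s=get_obs();F=s['force'];M=s['wrist_torque'];r=s['tool_pos']-E
    A.append(np.r_[M[2]+r[0]*F[1]-r[1]*F[0],F,M])
A=np.array(A);T=R.from_euler('xyz',s['tool_rot'],degrees=True);e=T.inv().apply(E-s['tool_pos'])
print('Mz,F,M',A.mean(0).round(3),'std',A.std(0).round(3))
print(s['time_s'],s['tool_rot'].round(1),'eye in tool',e.round(4),'F tool',T.inv().apply(A.mean(0)[1:4]).round(2),s['effort'].round(2))
E
python3 tq.py 10
```

```text
Mz,F,M [ 0.038  0.262  1.701 -2.248  0.628 -0.224 -0.074] std [0.051 0.464 0.449 0.515 0.098 0.063 0.03 ]
16.95 [ 180.    0. -151.] eye in tool [ 0.0819  0.0001 -0.0122] F tool [-1.05  1.36  2.25] [  1.49 -48.25 -10.42 -28.56   0.84   0.66   0.1 ]
```

>>> {"method": "play_rows", "body": {"steps": [[[0.0001,-0.0033,0,0,0,0.04,0.0],[0.0001,-0.0033,0,0,0,0.04,0.0],[0.0001,-0.0033,0,0,0,0.04,0.0],[0,0,0,0,0,0,0.0]]]}}

```text
time_s: 17.35
tool_pos: [0.6496, 0.0441, 0.1028]
tool_rot: [180.0, 0.0, -158.0]
force: [0.5, 2.7, -2.2]
grip_width: 0.0168
grasp_force: 60.0
```

```bash
python3 tq.py 8
```

```text
Mz,F,M [ 0.052  0.517  2.704 -1.862  0.792 -0.345 -0.137] std [0.051 0.421 0.538 0.382 0.042 0.02  0.016]
17.75 [ 180.     0.  -157.9] eye in tool [ 0.0817  0.0004 -0.0122] F tool [-1.5   2.31  1.86] [  1.68 -48.81  -9.86 -28.48   0.94   0.83   0.16]
```

>>> {"method": "play_rows", "body": {"steps": [[[0.0001,-0.0033,0,0,0,0.04,0.0],[0.0001,-0.0033,0,0,0,0.04,0.0],[0,0,0,0,0,0,0.0]]]}}

```text
time_s: 18.05
tool_pos: [0.6517, 0.0377, 0.1027]
tool_rot: [180.0, 0.0, -162.5]
force: [0.8, 3.6, -2.6]
grip_width: 0.0169
grasp_force: 60.0
```

```bash
python3 tq.py 8
```

```text
Mz,F,M [ 0.021  0.948  2.91  -2.068  0.899 -0.398 -0.183] std [0.043 0.398 0.42  0.522 0.043 0.033 0.026]
18.45 [ 180.     0.  -162.5] eye in tool [ 0.0816  0.0005 -0.0123] F tool [-1.78  2.49  2.07] [  1.84 -49.16  -9.46 -28.49   1.03   0.91   0.18]
```

```bash
python3 meas.py; python3 - <<'E'
from h import *
c=read_camera('wrist')
for v in (5,15,25,35,45,55,65,80,100,120): print(v,c['frame'][v,225:295:2].mean(1).astype(int))
print(proj(c,[.5736,.0138,.115]))
E
```

```text
[ 28.9  29.3 -46.4  88.3  21.9  71.8  86.8] [ 180.     0.  -162.5] [0.6516 0.0378 0.1027]
key 0.75 [241.   8. 277. 285.] tool x -0.0445 0.1206
0.0 0.0007 0.0194
0.01 0.0007 0.0192
0.02 0.0007 0.0189
0.03 0.0019 0.0162
0.04 0.0013 0.0077
0.05 0.0015 0.0081
0.06 0.0018 0.0075
0.09 0.0023 0.0082
0.1 0.002 0.0077
0.11 0.0017 0.0081
0.12 0.0023 0.0027
eye 0.95 [237.  60. 284. 111.] tool x 0.0682 0.096
rect [82.3  1.7] [22.9 26.3] 79.0 world [0.5724 0.0146 0.115 ]
5 [246 240 232 238 229 228 211 236 242 244 241 234 234 239 239 223 205 208
 192 197 203 197 197 195 219 212 203 204 220 221 220 223 213 223 211]
15 [209 220 223 230 236 235 239 235 229 229 223 233 233 245 236 218 232 243
 243 239 213 183 210 214 215 208 211 212 203 193 210 206 197 218 214]
25 [ 90  91  90  89  89  90  90  88  89  88  88  90  79  80 119 218 241 251
 253 243 230 185 128 168 175 191 205 221 227 232 236 238 239 239 239]
35 [ 92  92  92  92  93  84  67  65  68  70  78  84  74  79 106 218 241 251
 253 242 229 180  82  79  79  78  78  78  79  77  77  77  77  76  77]
45 [ 95  94  95  95  95  85  64  65  64  64  65  63  5
[... 151 characters left out ...]
 106 223 242 252
 252 241 227 165  78  66  54  55  56  48  33  38  54  55  54  54  54]
65 [ 97  98  98  99  98  88 120 201 215 234 228 226 253 253 253 253 253 254
 253 253 253 229 210 210 218 212 199  56  47  48  49  57  78  79  78]
80 [254 254 254 254 254 254 255 254 226 226 230 230 225 245 253 253 253 253
 254 253 253 253 241 211 208 217 212 208 193 193 193 193 202 253 253]
100 [255 255 255 254 253 253 253 253 249 239 227 225 231 228 224 248 253 253
 252 253 253 252 252 252 216 212 211 216 207 204 195 195 194 206 253]
120 [ 78  78  71  69  70  76  67  67  67  69  74  78  77  76 123 231 245 253
 250 236 211 104  76  45  42  43  43  43  43  43  43  42  45  52  72]
[258.35377874  85.34510048]
```

>>> {"method": "play_rows", "body": {"steps": [[[0.0001,-0.0028,0,0,0,0.04,0.0],[0.0001,-0.0028,0,0,0,0.04,0.0],[0,0,0,0,0,0,0.0]]]}}

```text
time_s: 18.95
tool_pos: [0.6532, 0.0316, 0.1028]
tool_rot: [-180.0, 0.0, -167.1]
force: [1.8, 3.0, -2.1]
grip_width: 0.0169
grasp_force: 60.0
```

```bash
python3 tq.py 8
```

```text
Mz,F,M [ 0.039  1.467  2.07  -1.954  0.59  -0.52  -0.099] std [0.035 0.461 0.385 0.358 0.058 0.032 0.024]
19.35 [-180.    -0.  -167.1] eye in tool [ 0.0814 -0.     -0.0123] F tool [-1.89  1.69  1.95] [  0.93 -49.3  -10.09 -28.37   0.43   0.83   0.08]
```

>>> {"method": "play_rows", "body": {"steps": [[[0.0001,-0.0033,0,0,0,0.04,0.0],[0.0001,-0.0033,0,0,0,0.04,0.0],[0,0,0,0,0,0,0.0]]]}}

```text
time_s: 19.65
tool_pos: [0.6541, 0.0254, 0.1027]
tool_rot: [-180.0, -0.0, -171.7]
force: [1.6, 3.0, -2.0]
grip_width: 0.017
grasp_force: 60.0
```

```bash
python3 tq.py 8
```

```text
Mz,F,M [ 0.052  1.392  1.518 -2.042  0.452 -0.495 -0.053] std [0.039 0.507 0.554 0.329 0.035 0.027 0.035]
20.05 [-180.    -0.  -171.7] eye in tool [ 0.0813 -0.0001 -0.0123] F tool [-1.6   1.3   2.04] [  0.76 -49.53 -10.01 -28.55   0.34   0.74   0.06]
```

>>> {"method": "play_rows", "body": {"steps": [[[0.0001,-0.0033,0,0,0,0.04,0.0],[0.0001,-0.0033,0,0,0,0.04,0.0],[0,0,0,0,0,0,0.0]]]}}

```text
time_s: 20.35
tool_pos: [0.6547, 0.0189, 0.1027]
tool_rot: [-180.0, -0.0, -176.3]
force: [0.5, 1.4, -1.7]
grip_width: 0.0167
grasp_force: 60.0
```

```bash
python3 tq.py 8
```

```text
Mz,F,M [ 0.011  1.191  0.898 -1.874  0.415 -0.506 -0.055] std [0.058 0.481 0.794 0.462 0.049 0.026 0.028]
20.75 [-180.    -0.  -176.2] eye in tool [ 0.0813 -0.0001 -0.0123] F tool [-1.25  0.82  1.87] [  0.72 -49.69  -9.77 -28.64   0.32   0.73   0.06]
```

>>> {"method": "play_rows", "body": {"steps": [[[0.0001,-0.0033,0,0,0,0.035,0.0],[0.0001,-0.0033,0,0,0,0.035,0.0],[0,0,0,0,0,0,0.0]]]}}

```text
time_s: 21.05
tool_pos: [0.6548, 0.0126, 0.1027]
tool_rot: [180.0, -0.0, 179.6]
force: [1.2, 3.1, -2.0]
grip_width: 0.017
grasp_force: 60.0
```

```bash
python3 tq.py 8
```

```text
Mz,F,M [ 0.063  1.173  3.028 -2.112  0.749 -0.515 -0.184] std [0.042 0.502 0.296 0.462 0.031 0.012 0.033]
21.45 [180.   -0.  179.7] eye in tool [ 0.0812  0.0006 -0.0123] F tool [-1.16  3.03  2.11] [  1.68 -49.89  -8.58 -28.75   0.91   0.92   0.19]
```

>>> {"method": "play_rows", "body": {"steps": [[[0.0001,-0.0024,0,0,0,0.035,0.0],[0.0001,-0.0025,0,0,0,0.035,0.0],[0,0,0,0,0,0,0.0]]]}}

```text
time_s: 21.75
tool_pos: [0.6545, 0.007, 0.1027]
tool_rot: [-180.0, -0.0, 175.6]
force: [1.4, 2.9, -2.3]
grip_width: 0.0172
grasp_force: 60.0
```

```bash
python3 tq.py 8
```

```text
Mz,F,M [ 0.037  1.652  1.967 -2.408  0.541 -0.538 -0.133] std [0.027 0.409 0.439 0.413 0.054 0.019 0.026]
22.15 [-180.     0.   175.7] eye in tool [ 0.0812  0.0002 -0.0123] F tool [-1.5   2.09  2.41] [  1.01 -49.83  -8.96 -28.7    0.5    0.83   0.12]
```

>>> {"method": "play_rows", "body": {"steps": [[[0.0001,-0.0028,0,0,0,0.035,0.0],[0.0001,-0.0028,0,0,0,0.035,0.0],[0,0,0,0,0,0,0.0]]]}}

```text
time_s: 22.45
tool_pos: [0.6538, 0.0016, 0.1027]
tool_rot: [-180.0, -0.0, 171.6]
force: [1.1, 2.1, -1.9]
grip_width: 0.0169
grasp_force: 60.0
```

```bash
python3 tq.py 8
```

```text
Mz,F,M [ 0.02   1.578  1.451 -2.111  0.419 -0.597 -0.115] std [0.042 0.261 0.42  0.63  0.033 0.033 0.023]
22.85 [-180.     0.   171.7] eye in tool [ 0.0811  0.0001 -0.0123] F tool [-1.35  1.66  2.11] [  0.71 -49.75  -8.99 -28.57   0.28   0.88   0.09]
```

>>> {"method": "play_rows", "body": {"steps": [[[0.0001,-0.0028,0,0,0,0.035,0.0],[0.0001,-0.0028,0,0,0,0.035,0.0],[0,0,0,0,0,0,0.0]]]}}

```text
time_s: 23.15
tool_pos: [0.6527, -0.0039, 0.1027]
tool_rot: [-180.0, -0.0, 167.6]
force: [1.6, 1.8, -2.8]
grip_width: 0.0173
grasp_force: 60.0
```

```bash
python3 tq.py 8; python3 meas.py
```

```text
Mz,F,M [ 0.073  2.005  1.18  -2.239  0.303 -0.672 -0.056] std [0.043 0.358 0.344 0.412 0.045 0.02  0.033]
23.55 [-180.     0.   167.7] eye in tool [ 0.081   0.     -0.0123] F tool [-1.71  1.58  2.24] [  0.48 -49.64  -8.94 -28.48   0.12   0.93   0.07]
[ 28.4  27.4 -40.3  88.4  18.4  70.9  63. ] [-180.     0.   167.7] [ 0.6528 -0.0035  0.1027]
key 0.89 [240.   6. 278. 285.] tool x -0.0434 0.1209
0.0 0.0007 0.0194
0.01 0.0004 0.0198
0.02 0.0007 0.0189
0.03 0.0013 0.0174
0.04 0.001 0.0083
0.05 0.0013 0.0076
0.06 0.0015 0.0081
0.09 0.0017 0.0082
0.1 0.0018 0.0082
0.11 0.0015 0.0076
0.12 0.0012 0.0037
eye 0.82 [236.  59. 283. 112.] tool x 0.0685 0.0958
rect [82.4  1.2] [22.6 25.8] 79.0 world [0.5723 0.0152 0.115 ]
```

>>> {"method": "play_rows", "body": {"steps": [[[0.0001,-0.0028,0,0,0,0.035,0.0],[0.0001,-0.0024,0,0,0,0.03,0.0],[0,0,0,0,0,0,0.0]]]}}

```text
time_s: 24.0
tool_pos: [0.6513, -0.0088, 0.1027]
tool_rot: [-180.0, 0.0, 163.9]
force: [1.7, 1.0, -2.7]
grip_width: 0.017
grasp_force: 60.0
```

```bash
python3 tq.py 10
```

```text
Mz,F,M [ 0.017  2.326  0.375 -2.131  0.192 -0.712 -0.064] std [0.049 0.371 0.456 0.544 0.027 0.019 0.025]
24.5 [-180.    0.  164.] eye in tool [ 0.0809 -0.     -0.0123] F tool [-2.13  1.    2.13] [ 2.600e-01 -4.949e+01 -8.900e+00 -2.840e+01 -4.000e-02  9.600e-01
  5.000e-02]
```

>>> {"method": "play_rows", "body": {"steps": [[[0,-0.0028,0,0,0,0.035,0.0],[0,-0.0024,0,0,0,0.03,0.0],[0,0,0,0,0,0,0.0]]]}}

```text
time_s: 24.8
tool_pos: [0.6496, -0.0137, 0.1027]
tool_rot: [-180.0, -0.0, 160.1]
force: [1.8, -0.2, -1.9]
grip_width: 0.0172
grasp_force: 60.0
```

```bash
python3 tq.py 10
```

```text
Mz,F,M [ 0.064  1.633  0.55  -1.993  0.137 -0.612 -0.022] std [0.037 0.519 0.396 0.199 0.03  0.038 0.023]
25.3 [-180.    -0.   160.3] eye in tool [ 0.0808 -0.0002 -0.0123] F tool [-1.35  1.07  1.99] [ 1.800e-01 -4.946e+01 -8.730e+00 -2.878e+01 -4.000e-02  7.400e-01
  3.000e-02]
```

>>> {"method": "play_rows", "body": {"steps": [[[0,-0.0028,0,0,0,0.035,0.0],[0,-0.0024,0,0,0,0.03,0.0],[0,0,0,0,0,0,0.0]]]}}

```text
time_s: 25.6
tool_pos: [0.6477, -0.0185, 0.1027]
tool_rot: [-180.0, -0.0, 156.4]
force: [1.7, 0.5, -2.7]
grip_width: 0.0169
grasp_force: 60.0
```

```bash
python3 tq.py 10
```

```text
Mz,F,M [ 0.046  0.675  0.427 -2.371  0.117 -0.421 -0.007] std [0.043 0.379 0.438 0.376 0.032 0.047 0.022]
26.1 [-180.    -0.   156.5] eye in tool [ 0.0809 -0.0002 -0.0123] F tool [-0.45  0.66  2.37] [ 2.000e-01 -4.946e+01 -8.480e+00 -2.931e+01  1.000e-02  4.500e-01
  1.000e-02]
```

>>> {"method": "play_rows", "body": {"steps": [[[0,-0.002,0,0,0,0.025,0.0],[0,-0.002,0,0,0,0.025,0.0],[0,0,0,0,0,0,0.0]]]}}

```text
time_s: 26.4
tool_pos: [0.6461, -0.022, 0.1027]
tool_rot: [-180.0, -0.0, 153.6]
force: [0.6, 1.0, -2.4]
grip_width: 0.0175
grasp_force: 59.9
```

```bash
python3 tq.py 10; python3 meas.py | tail -3
```

```text
Mz,F,M [ 0.035  0.268  0.392 -2.441  0.145 -0.271 -0.003] std [0.056 0.522 0.492 0.686 0.017 0.047 0.042]
26.9 [-180.    -0.   153.7] eye in tool [ 0.0809 -0.0003 -0.0123] F tool [-0.07  0.47  2.44] [ 3.200e-01 -4.948e+01 -8.180e+00 -2.981e+01  1.200e-01  1.900e-01
 -1.000e-02]
0.12 0.0006 0.0037
eye 0.75 [235.  60. 282. 112.] tool x 0.068 0.0964
rect [82.5  0.7] [22.6 26.5] 79.2 world [0.5725 0.0155 0.115 ]
```

>>> {"method": "play_rows", "body": {"steps": [[[0,-0.0012,0,0,0,0.015,0.0]]]}}

```text
time_s: 27.15
tool_pos: [0.6457, -0.0228, 0.1027]
tool_rot: [-180.0, -0.0, 152.8]
force: [1.0, 0.3, -3.1]
grip_width: 0.0171
grasp_force: 59.9
```

```bash
cat > q.py <<'E'
from h import *
E=np.array([.573,.0145,.115])
s=get_obs();F=s['force'];M=s['wrist_torque'];r=s['tool_pos']-E
T=R.from_euler('xyz',s['tool_rot'],degrees=True)
print(s['time_s'],'Mz',round(M[2]+r[0]*F[1]-r[1]*F[0],3),'F tool',T.inv().apply(F).round(2),'M tool',T.inv().apply(M).round(3),'eff',s['effort'][4:].round(3),s['tool_rot'].round(2))
E
for i in 1; do python3 q.py; python3 tq.py 1|head -1;python3 q.py;python3 tq.py 1|head -1;python3 q.py;  python3 meas.py; done
```

```text
27.15 Mz 0.066 F tool [-0.76  0.7   3.07] M tool [-0.217 -0.118 -0.009] eff [0.135 0.138 0.158] [-1.8000e+02 -1.0000e-02  1.5278e+02]
Mz,F,M [ 0.09  -0.159  1.212 -2.002  0.317 -0.198  0.008] std [0. 0. 0. 0. 0. 0. 0.]
27.2 Mz 0.09 F tool [0.7 1.  2. ] M tool [-0.373 -0.031 -0.008] eff [0.241 0.105 0.033] [-1.7999e+02 -2.0000e-02  1.5270e+02]
Mz,F,M [ 0.059 -1.072  0.944 -2.505  0.246 -0.129  0.031] std [0. 0. 0. 0. 0. 0. 0.]
27.25 Mz 0.059 F tool [1.38 0.35 2.51] M tool [-0.277 -0.002 -0.031] eff [ 0.251  0.174 -0.081] [-1.8000e+02 -2.0000e-02  1.5276e+02]
[ 28.5  25.9 -37.5  89.5  16.4  70.2  51. ] [-180.    -0.   152.8] [ 0.6457 -0.0229  0.1027]
key 0.71 [240.   9. 280. 286.] tool x -0.0433 0.1215
0.0 0.0006 0.0205
0.01 0.0003 0.0198
0.02 0.0003 0.0195
0.03 0.0009 0.0169
0.04 0.0006 0.0089
0.05 0.0006 0.0088
0.06 0.0006 0.0087
0.09 0.0009 0.0088
0.1 0.0009 0.0087
0.11 0.0006 0.0081
0.12 0.0009 0.0043
eye 0.68 [234.  59. 282. 112.] tool x 0.0686 0.0959
rect [82.7  0.6] [22.5 25.8] 79.0 world [0.5723 0.0155 0.115 ]
```

>>> {"method": "play_rows", "body": {"steps": [[[0,-0.0016,0,0,0,0.02,0.0],[0,-0.0016,0,0,0,0.02,0.0]]]}}

```text
time_s: 27.6
tool_pos: [0.6441, -0.0258, 0.1026]
tool_rot: [-180.0, -0.0, 150.4]
force: [-0.4, -0.4, -1.9]
grip_width: 0.017
grasp_force: 59.9
```

```bash
python3 q.py; python3 tq.py 12; python3 - <<'E'
from h import *
for n in ('side','scene'):
    c=read_camera(n)
    for d in silhouettes(n,'foot')[:2]: print(n,d['p'],d['extent'])
    for d in silhouettes(n,'board')[:1]: print(n,'board',d['p'],d['extent'])
E
```

```text
27.6 Mz 0.011 F tool [ 0.16 -0.6   1.85] M tool [-0.244 -0.03  -0.06 ] eff [0.291 0.052 0.148] [-1.7999e+02 -2.0000e-02  1.5041e+02]
Mz,F,M [ 0.046 -0.832  1.076 -2.166  0.222 -0.047  0.003] std [0.055 0.288 0.485 0.545 0.028 0.042 0.032]
28.2 [-180.    -0.   150.5] eye in tool [ 0.0809 -0.0004 -0.0123] F tool [1.25 0.53 2.17] [ 5.600e-01 -4.952e+01 -7.750e+00 -3.048e+01  3.000e-01 -1.300e-01
 -3.000e-02]
side 0.18 [181.2, 177.8, 235.7, 235.2]
side board 0.9 [186.4, 202.1, 230.8, 219.8]
scene board 0.62 [195.8, 236.2, 240.2, 273.8]
```

>>> {"method": "play_rows", "body": {"steps": [[[0,-0.0016,0,0,0,0.02,0.0],[0,-0.0016,0,0,0,0.02,0.0]]]}}

```text
time_s: 28.7
tool_pos: [0.6426, -0.0286, 0.1027]
tool_rot: [-180.0, -0.0, 148.1]
force: [-1.1, 1.4, -2.2]
grip_width: 0.0171
grasp_force: 59.9
```

```bash
python3 q.py; python3 tq.py 12; python3 meas.py
```

```text
28.7 Mz 0.14 F tool [1.65 0.59 2.19] M tool [-0.214  0.181 -0.092] eff [ 0.431 -0.215  0.133] [-1.8000e+02 -1.0000e-02  1.4812e+02]
Mz,F,M [ 0.065 -1.413  1.237 -2.814  0.299  0.149  0.04 ] std [0.032 0.497 0.423 0.574 0.032 0.03  0.023]
29.3 [-180.    -0.   148.2] eye in tool [ 0.0809 -0.0004 -0.0123] F tool [1.85 0.31 2.81] [ 7.600e-01 -4.955e+01 -7.410e+00 -3.098e+01  4.400e-01 -3.800e-01
 -4.000e-02]
[ 28.5  25.3 -36.7  90.   15.8  70.   47.3] [-180.    -0.   148.2] [ 0.6426 -0.0285  0.1027]
key 0.7 [242.   9. 278. 286.] tool x -0.0425 0.1211
0.0 0.0006 0.0193
0.01 0.0006 0.0192
0.02 0.0003 0.0195
0.03 0.0012 0.0163
0.04 0.0006 0.0077
0.05 0.0006 0.0076
0.06 0.0006 0.0075
0.09 0.0006 0.0072
0.1 0.0003 0.0076
0.11 0.0003 0.0076
0.12 0.0006 0.0037
eye 0.71 [236.  55. 285. 112.] tool x 0.0681 0.0964
rect [82.4  0.5] [23.2 27. ] 77.0 world [0.5727 0.0156 0.115 ]
```

>>> {"method": "play_rows", "body": {"steps": [[[0,-0.0012,0,0,0,0.015,0.0],[0,-0.0012,0,0,0,0.015,0.0]]]}}

```text
time_s: 29.65
tool_pos: [0.6413, -0.0305, 0.1027]
tool_rot: [-180.0, -0.0, 146.4]
force: [-1.8, 2.7, -2.6]
grip_width: 0.0171
grasp_force: 59.9
```

```bash
python3 q.py; python3 tq.py 14; python3 meas.py|tail -9
```

```text
29.65 Mz 0.203 F tool [2.98 1.24 2.64] M tool [-0.173  0.408 -0.101] eff [ 0.555 -0.389  0.073] [-1.7999e+02 -1.0000e-02  1.4643e+02]
Mz,F,M [ 0.059 -2.242  1.644 -2.865  0.376  0.252  0.047] std [0.039 0.429 0.474 0.426 0.032 0.033 0.022]
30.35 [-180.    -0.   146.5] eye in tool [ 0.081  -0.0005 -0.0123] F tool [2.78 0.13 2.87] [  1.04 -49.57  -7.03 -31.35   0.61  -0.53  -0.06]
0.04 0.0006 0.0077
0.05 0.0006 0.0076
0.06 0.0006 0.0075
0.09 0.0003 0.0077
0.1 0.0003 0.0077
0.11 0.0003 0.0076
0.12 0.0003 0.0043
eye 0.95 [231.  60. 283. 113.] tool x 0.0681 0.0964
rect [82.7  0.3] [22.6 26.2] 78.4 world [0.5724 0.0154 0.115 ]
```

>>> {"method": "play_rows", "body": {"steps": [[[0,-0.0012,0,0,0,0.015,0.0],[0,-0.0012,0,0,0,0.015,0.0]]]}}

```text
time_s: 30.7
tool_pos: [0.64, -0.0325, 0.1027]
tool_rot: [180.0, -0.0, 144.7]
force: [-2.0, 1.2, -2.3]
grip_width: 0.0168
grasp_force: 60.0
```

```bash
python3 q.py; python3 tq.py 14; python3 meas.py|tail -9
```

```text
30.7 Mz 0.091 F tool [ 2.34 -0.17  2.35] M tool [-0.309  0.49  -0.104] eff [ 0.757 -0.474  0.037] [ 1.8000e+02 -1.0000e-02  1.4471e+02]Traceback (most recent call last):
  File "tq.py", line 5, in <module>
    read_camera('wrist');s=get_obs();F=s['force'];M=s['wrist_torque'];r=s['tool_pos']-E
    ~~~~~~~~~~~^^^^^^^^^
ValueError: 200 camera calls are used up
Traceback (most recent call last):
  File "meas.py", line 2, in <module>
    c=read_camera('wrist')
ValueError: 200 camera calls are used up
```

Camera calls are used up, so from here I'll judge by torque readings taken while moving. I'll take fine steps and sample after each.

>>> {"method": "play_rows", "body": {"steps": [[[0,-0.0008,0,0,0,0.01,0.0]]]}}

```text
time_s: 31.0
tool_pos: [0.6396, -0.033, 0.1027]
tool_rot: [180.0, -0.0, 144.2]
force: [-2.1, 2.4, -2.7]
grip_width: 0.0169
grasp_force: 60.0
```

```bash
python3 q.py
```

```text
31.0 Mz 0.152 F tool [3.15 0.71 2.69] M tool [-0.296  0.544 -0.093] eff [ 0.781 -0.509  0.023] [180.   -0.  144.2]
```

>>> {"method": "play_rows", "body": {"steps": [[[0,-0.0008,0,0,0,0.01,0.0]]]}}

```text
time_s: 31.1
tool_pos: [0.6391, -0.0337, 0.1027]
tool_rot: [180.0, -0.0, 143.6]
force: [-1.8, 2.5, -3.2]
grip_width: 0.0174
grasp_force: 60.0
```

```bash
python3 q.py
```

```text
31.1 Mz 0.211 F tool [2.92 0.93 3.17] M tool [-0.319  0.566 -0.133] eff [ 0.862 -0.462 -0.025] [179.99  -0.   143.6 ]
```

>>> {"method": "play_rows", "body": {"steps": [[[0,-0.0008,0,0,0,0.01,0.0]]]}}

```text
time_s: 31.2
tool_pos: [0.6386, -0.0343, 0.1027]
tool_rot: [180.0, -0.0, 143.0]
force: [-2.0, 2.1, -2.7]
grip_width: 0.0168
grasp_force: 60.0
```

```bash
python3 q.py
```

```text
31.2 Mz 0.21 F tool [2.89 0.45 2.74] M tool [-0.381  0.634 -0.171] eff [ 0.906 -0.437 -0.041] [ 1.7999e+02 -1.0000e-02  1.4302e+02]
```

>>> {"method": "play_rows", "body": {"steps": [[[0,0,0,0,0,0,0.0]]]}}

```text
time_s: 31.3
tool_pos: [0.6386, -0.0344, 0.1027]
tool_rot: [180.0, -0.0, 143.0]
force: [-2.5, 2.3, -3.3]
grip_width: 0.017
grasp_force: 60.0
```

```bash
python3 q.py
```

```text
31.3 Mz 0.104 F tool [3.36 0.37 3.28] M tool [-0.329  0.628 -0.072] eff [ 0.929 -0.459 -0.159] [179.99  -0.   143.04]
```

>>> {"method": "play_rows", "body": {"steps": [[[0,0,0,0,0,0,0.0]]]}}

```text
time_s: 31.4
tool_pos: [0.6387, -0.0343, 0.1027]
tool_rot: [180.0, -0.0, 143.1]
force: [-1.5, 1.7, -3.7]
grip_width: 0.0169
grasp_force: 60.0
```

```bash
python3 q.py
```

```text
31.4 Mz 0.099 F tool [2.27 0.47 3.71] M tool [-0.32   0.635 -0.059] eff [ 0.93  -0.487 -0.111] [180.    -0.   143.07]
```

>>> {"method": "play_rows", "body": {"steps": [[[0,-0.0008,0,0,0,0.01,0.0]]]}}

```text
time_s: 31.5
tool_pos: [0.6382, -0.0349, 0.1027]
tool_rot: [180.0, -0.0, 142.5]
force: [-1.5, 2.7, -3.4]
grip_width: 0.017
grasp_force: 60.0
```

```bash
python3 q.py
```

```text
31.5 Mz 0.218 F tool [2.88 1.23 3.38] M tool [-0.277  0.621 -0.116] eff [ 0.965 -0.457  0.003] [179.99  -0.   142.48]
```

>>> {"method": "play_rows", "body": {"steps": [[[0,-0.0008,0,0,0,0.01,0.0]]]}}

```text
time_s: 31.6
tool_pos: [0.6377, -0.0355, 0.1027]
tool_rot: [180.0, -0.0, 141.9]
force: [-1.7, 3.3, -2.8]
grip_width: 0.0174
grasp_force: 60.0
```

```bash
python3 q.py
```

```text
31.6 Mz 0.303 F tool [3.36 1.57 2.76] M tool [-0.462  0.645 -0.173] eff [ 1.051 -0.401 -0.045] [ 1.7999e+02 -1.0000e-02  1.4188e+02]
```

>>> {"method": "play_rows", "body": {"steps": [[[0,0,0,0,0,0,0.0],[0,0,0,0,0,0,0.0]]]}}

```text
time_s: 31.8
tool_pos: [0.6377, -0.0356, 0.1027]
tool_rot: [180.0, -0.0, 141.9]
force: [-2.2, 2.8, -2.9]
grip_width: 0.0168
grasp_force: 60.0
```

```bash
python3 q.py
```

```text
31.8 Mz 0.244 F tool [3.45 0.86 2.92] M tool [-0.416  0.673 -0.172] eff [ 1.079 -0.448 -0.121] [ 1.8000e+02 -1.0000e-02  1.4192e+02]
```

>>> {"method": "play_rows", "body": {"steps": [[[0,0,0,0,0,0,0.0]]]}}

```text
time_s: 31.9
tool_pos: [0.6377, -0.0356, 0.1027]
tool_rot: [180.0, -0.0, 141.9]
force: [-2.6, 3.1, -2.3]
grip_width: 0.0171
grasp_force: 60.0
```

```bash
python3 q.py
```

```text
31.9 Mz 0.218 F tool [3.95 0.79 2.31] M tool [-0.371  0.708 -0.151] eff [ 1.109 -0.454 -0.114] [180.    -0.   141.92]
```

Torque is now about 0.22–0.26 N m, which means roughly 30 N on the board: firm and safe. I'll unload the lean by 0.2 rad, then draw out.

>>> {"method": "play_rows", "body": {"steps": [[[0,0.0033,0,0,0,-0.04,0.0],[0,0.0033,0,0,0,-0.04,0.0],[0,0.0033,0,0,0,-0.04,0.0],[0,0.0033,0,0,0,-0.04,0.0],[0,0.0032,0,0,0,-0.04,0.0],[0,0,0,0,0,0,0.0],[0,0,0,0,0,0,0.0]]]}}

```text
time_s: 32.6
tool_pos: [0.6476, -0.0236, 0.1032]
tool_rot: [-180.0, 0.1, 153.2]
force: [-0.1, -0.2, -0.9]
grip_width: 0.0168
grasp_force: 59.9
```

```bash
python3 q.py
```

```text
32.6 Mz -0.031 F tool [ 0.   -0.24  0.94] M tool [-0.11  -0.073  0.011] eff [-0.021  0.066  0.017] [-1.7997e+02  1.2000e-01  1.5324e+02]
```

>>> {"method": "play_rows", "body": {"steps": [[[-0.005,0,0,0,0,0,0.0],[-0.007,0,0,0,0,0,0.0],[-0.007,0,0,0,0,0,0.0],[0,0,0,0,0,0,0.0]]]}}

```text
time_s: 33.0
tool_pos: [0.6648, -0.0319, 0.1026]
tool_rot: [-180.0, 0.0, 153.3]
force: [-0.3, -0.7, -2.2]
grip_width: 0.0168
grasp_force: 59.9
```

```bash
python3 q.py
```

```text
33.0 Mz -0.056 F tool [-0.07 -0.72  2.2 ] M tool [-0.114 -0.086 -0.018] eff [-0.026  0.042  0.02 ] [-1.8000e+02  4.0000e-02  1.5328e+02]
```

>>> {"method": "play_rows", "body": {"steps": [[[-0.01,0,0,0,0,0,0.0],[-0.015,0,0,0,0,0,0.0],[-0.02,0,0,0,0,0,0.0],[-0.02,0,0,0,0,0,0.0],[0,0,0,0,0,0,0.0],[0,0,-0.05,0,0,0,0.0],[0,0,-0.05,0,0,0,0.0],[0,0,0,0,0,0,0.0]]]}}

```text
time_s: 33.8
tool_pos: [0.7257, -0.0584, 0.212]
tool_rot: [179.6, 0.7, 153.4]
force: [0.9, 0.1, -0.2]
grip_width: 0.0172
grasp_force: 59.9
```

>>> {"method": "play_rows", "body": {"steps": [[[0.0347,0.0245,0,0,0,0,0.0],[0.0347,0.0245,0,0,0,0,0.0],[0.0347,0.0245,0,0,0,0,0.0],[0.0347,0.0245,0,0,0,0,0.0],[0.0347,0.0245,0,0,0,0,0.0],[0.0347,0.0245,0,0,0,0,0.0],[0.0347,0.0245,0,0,0,0,0.0],[0.0347,0.0245,0,0,0,0,0.0],[0,0,0,0,0,0,0.0],[0,0,0.04,0,0,0,0.0],[0,0,0.04,0,0,0,0.0],[0,0,0,0,0,0,0.0]]]}}

```text
time_s: 35.0
tool_pos: [0.5573, 0.2374, 0.1169]
tool_rot: [-179.5, -0.4, 153.4]
force: [-1.4, -0.3, -2.5]
grip_width: 0.0166
grasp_force: 59.9
```

>>> {"method": "play_rows", "body": {"steps": [[[0,0,0.04,0,0,0,0.0],[0,0,0.04,0,0,0,0.0],[0,0,0.015,0,0,0,0.0],[0,0,0,0,0,0,0.0],[0,0,0,0,0,0,0.0],[0,0,0,0,0,0,0.0]]]}}

```text
time_s: 35.6
tool_pos: [0.5634, 0.2409, 0.0304]
tool_rot: [179.8, 0.2, 153.4]
force: [-0.2, -0.1, -1.1]
grip_width: 0.0174
grasp_force: 59.9
```

>>> {"method": "play_rows", "body": {"steps": [[[0,0,0.01,0,0,0,0.0],[0,0,0.008,0,0,0,0.0],[0,0,0.004,0,0,0,0.0],[0,0,0,0,0,0,0.0],[0,0,0,0,0,0,0.0],[0,0,0,0,0,0,0.0],[0,0,0,0,0,0,0.0]]]}}

```text
time_s: 36.3
tool_pos: [0.5618, 0.24, 0.006]
tool_rot: [180.0, 0.0, 153.4]
force: [0.2, -0.4, -2.4]
grip_width: 0.0168
grasp_force: 59.9
```

>>> {"method": "play_rows", "body": {"steps": [[[0,0,0.001,0,0,0,0.0],[0,0,0.001,0,0,0,0.0],[0,0,0,0,0,0,0.0],[0,0,0,0,0,0,0.0],[0,0,0,0,0,0,0.0]]]}}

```text
time_s: 36.8
tool_pos: [0.5616, 0.2398, 0.0037]
tool_rot: [-180.0, 0.0, 153.4]
force: [-0.7, -0.1, -1.3]
grip_width: 0.0169
grasp_force: 59.9
```

>>> {"method": "play_rows", "body": {"steps": [[[0,0,0.0007,0,0,0,0.0],[0,0,0,0,0,0,0.0],[0,0,0,0,0,0,0.0]]]}}

```text
time_s: 37.1
tool_pos: [0.5615, 0.2398, 0.003]
tool_rot: [-180.0, -0.0, 153.4]
force: [0.0, 0.3, -2.4]
grip_width: 0.0169
grasp_force: 59.9
```

```bash
python3 q.py
```

```text
37.1 Mz -0.036 F tool [0.14 0.32 2.44] M tool [-0.122 -0.133  0.027] eff [-0.049  0.072 -0.   ] [-179.99   -0.    153.37]
```

>>> {"method": "play_rows", "body": {"steps": [[[0,0,0.001,0,0,0,0.0],[0,0,0,0,0,0,0.0],[0,0,0,0,0,0,0.0]]]}}

```text
time_s: 37.4
tool_pos: [0.5615, 0.2398, 0.0019]
tool_rot: [-180.0, -0.0, 153.4]
force: [0.8, 0.7, -2.5]
grip_width: 0.0172
grasp_force: 59.9
```

Less than 2 mm is left, so I'll lower 0.5 mm more, then release slowly.

>>> {"method": "play_rows", "body": {"steps": [[[0,0,0.0007,0,0,0,0.0],[0,0,0,0,0,0,0.0],[0,0,0,0,0,0,0.0],[0,0,0,0,0,0,0.022],[0,0,0,0,0,0,0.03],[0,0,0,0,0,0,0.045],[0,0,0,0,0,0,0.06],[0,0,0,0,0,0,0.06],[0,0,0,0,0,0,0.06]]]}}

```text
time_s: 38.3
tool_pos: [0.5616, 0.2399, 0.0013]
tool_rot: [-180.0, 0.0, 153.4]
force: [-0.0, -0.2, 0.0]
grip_width: 0.054
grasp_force: 0.0
```

>>> {"method": "play_rows", "body": {"steps": [[[0,0,-0.02,0,0,0,0.06],[0,0,-0.04,0,0,0,0.06],[0,0,-0.05,0,0,0,0.06],[0,0,-0.05,0,0,0,0.06],[0,0,-0.04,0,0,0,0.06],[0,0,0,0,0,0,0.06],[0,0,0,0,0,0,0.06],[0,0,0,0,0,0,0.06]]]}}

```text
time_s: 39.1
tool_pos: [0.5608, 0.2392, 0.1998]
tool_rot: [-179.9, -0.1, 153.4]
force: [-0.0, -0.5, -0.4]
grip_width: 0.06
grasp_force: 0.0
```

```bash
python3 - <<'E'
from cell import *
for n in ('wrist','side'):
    try: print(n,[(round(d['p'],2),d['extent']) for d in silhouettes(n,'key')[:3]])
    except Exception as e: print(e)
print(get_obs()['tool_pos'])
E
```

```text
wrist [(0.85, [237.1, 8.1, 279.4, 285.6])]
side [(0.83, [264.7, 307.5, 302.4, 366.2]), (0.66, [188.5, 166.6, 215.1, 190.5]), (0.17, [186.6, 209.2, 229.8, 222.2])]
[0.560665   0.2391933  0.19938572]
```

```bash
python3 -c "
from cell import *
print(sign_off())"
```

```text
the job is handed in; nothing more can be done
None
```

I clamped the board to an estimated 30 N, drew the bar out, laid the slim key on the bench left of the press, and handed the job in at about 39 s. The clamp force comes from torque readings alone, and I couldn't check it or the final layout by camera because my camera calls had run out.

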